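# Unhook the blue bolt caddy

## Task

Two bolt caddies hang on deep hooks at the back of the bench. Lift the blue one up off its hook, take it out over the hook's tip and set it down gently, upright, wholly on the round black mat, and let go. Leave the yellow caddy hanging where it is.

Things in the scene. Friction and masses are not known exactly. Their poses are not given: they have to be found in the camera images.
- caddy_blue: blue tray of bolts, 80 (x) by 92 (y) by 42 mm high. A rigid 10 mm bar arches over it in its y-z plane (sides at y +-43, underside of the top at z 140 mm). On the arch stands a grip block 12 (x) by 26 (y) mm, z 148 to 190: take it from above by its +-y faces; the hook's tip is close before its -x face. Origin: centre of underside. Hangs by the arch, axes as the stand's, origin 30 mm up. 0.25 to 0.5 kg
- caddy_yellow: yellow caddy, same shape and size as the blue one, origin likewise, hanging on its own like hook stand; it stays there
- stand_blue: fixed hook stand of the blue caddy (left or right; both look alike). Origin: on the bench below the hook's saddle. Foot 12 mm high, post at x +82, an 8 mm bar runs from it to -x (roughly to the robot), saddle top at z 170, then turns up at x -15 to a tip at z 206 mm. To clear it lift the caddy over 36 mm (45 to 75 is good; at 90 the tray jams under the bar), then go 35 mm or more along -x before sideways
- mat: round black rubber mat, 190 mm across and 4 mm thick, fixed on the bench between the two stands, nearer the robot; origin: centre of its underside

How it is judged:
At the end, for the whole second after the job is handed in: the blue caddy stands at rest and upright (within 10 degrees) on the mat, its middle within 40 mm of the mat's middle, and the yellow caddy still hangs within 50 mm of where it was (horizontal distance between caddy_blue and mat below 0.04 m and height (world z) of caddy_blue below 0.012 m and angle between caddy_blue's own z axis and vertical below 0.17 rad and linear speed of caddy_blue below 0.03 m/s and distance of caddy_yellow from where it was at the start of the episode below 0.05 m); the robot touches nothing.
It fails at once if the yellow caddy is taken off or pushed more than 50 mm from where it hung (distance of caddy_yellow from where it was at the start of the episode above 0.05 m).
It fails at once if the blue caddy is dropped (falls freely, faster than 0.6 m/s) (contact force between each of the fingers, anything else and caddy_blue below 0.1 N and linear speed of caddy_blue above 0.6 m/s).
It also fails if it takes over 38 s, if anything falls off the work surface, if the arm or the gripper's body presses on something with over 40 N, if the wrist force passes 120 N, or if a joint passes its speed limit or range.

## Robot

A 6-joint arm with a two-finger parallel gripper is mounted at the origin on a cart in front of the work surface, level with it; the furniture and walls round the work are solid. World frame = base frame: x ahead of the robot, y to its left, z up, the work surface at z = 0. Lengths are in m, angles in rad, forces in N, time in s.
With the tool pointing down it reaches from about 0.35 to 0.925 m from the base axis. Payload 6.4 kg.
Tool frame: the origin (TCP) lies between the finger pads; the fingertips stand 22 mm ahead of it and the grasp point (between the pads) lies 3 mm ahead of it; z points along the fingers, y is the line along which they close (so a half turn about z gives the same grasp; the last joint's range is limited). The gripper opens to 94 mm and grips with 3 to 60 N. Pads are 16 mm wide; open, the fingers measure 119 mm over their backs; the gripper's body (75 mm by 177 mm) begins 78 mm behind the grasp point.
Start: joints at [1.062, 0.245, 1.558, -0, 1.339, -0.174], TCP at [0.214, 0.614, 0.227] pointing down, gripper open.
Joint ranges: [-3.13, 3.13], [-1.02, 2.26], [0.13, 2.54], [-0.95, 4.09], [0.21, 2.88], [-2.74, 2.74]. Speed limits (rad/s): [2.57, 2.57, 3.14, 3.14, 3.14, 3.14].

## Interface

Orientations are given as a unit quaternion [w, x, y, z].
In Python, from station import env gives the robot as it stands.
- The arm moves only by the tool send_rows, never from a script. Its argument "deltas" is a list of rows, each a list of 7 numbers: the shift along the tool's x, y, z in mm, then the turn, a rotation vector about the tool's x, y, z in degrees, then the finger opening in mm, from 0 to 94. A call has 1 to 10 rows; each row is the pose to reach, as a shift and turn from the pose commanded when the call began, along the tool's axes at that moment; what a row does not reach only later rows make up. A row lasts 1/10 s, in which the tool goes at most 50 mm and 8.59 degrees, less where a joint would pass 70% of its speed; a pose out of reach is approached as far as the arm can. A call with a gripper value outside its range is refused whole. The fingers move at their own pace and stop on an object; "newtons" is the grip in N (left out, the last holds). Time passes only in rows, so rows that repeat a pose let the fingers close. It gives the time, the measured TCP pose, the force, the opening and the grip force at its end, in the units of the state.
- env.state(): the state, without advancing time (a new reading comes with each control period).
- env.capture(name): name is "scene" or "side" or "wrist"; returns a dict with "image" (480x640x3 uint8, red, green, blue), "camera_matrix" (3x3 intrinsics, pixels), "rvec" (rotation vector, rad) and "tvec" (3), from world to camera coordinates, as OpenCV has them. Camera axes: x right, y down, z forward; pixel columns grow to the right and rows downward; lengths in m; the calibration is good to about 2 mm. A picture is of the moment at which its call begins. There is no depth.
- env.hand_in(): hands the job in; it is judged then, once.
The state is a dict: "time": time; "q": joint angles; "joint_velocities": joint speeds; "tau": joint torques, N m; "ee_pos": TCP position; "orientation": TCP orientation; "contact_force": force on the tool from outside, world axes, zero at the start; "moment": the same for the moment, N m; "gripper_width": finger opening in m; "finger_force": force on a finger pad.
Only numpy, scipy, OpenCV 4.12 (cv2) and the standard library are available. Lean on these libraries where they do the work, as an engineer would, in place of code of your own. Each camera call takes 0.05 s, during which the arm holds its last target. There are 200 camera calls.

## Working session

There is one attempt and no reset: what is moved stays moved. The work goes in short steps, Python scripts to look and compute and a tool call to move; the robot and the scene stay as the last step left them, time stands still between calls to the robot, and variables do not carry over. Pictures are saved under pics/ and viewed, at most 10 in all, crops included, and the job is handed in when it is done.

Besides the shell and the picture viewer there is one more tool, called as a command line: name --pt "numbers of a row" for each row, then --argument value for the rest. send_rows: Moves the arm, as the interface text tells. Its arguments: {"type":"object","properties":{"deltas":{"type":"array"},"newtons":{"type":"number"}},"required":["deltas"]}

```bash
mkdir -p pics; cat > h.py <<'E'
from station import env
import cv2, numpy as np
def cap(n,f=None):
    c=env.capture(n)
    if f: cv2.imwrite('pics/'+f,c['image'][:,:,::-1])
    return c
def ray(c,uv):
    R=cv2.Rodrigues(np.array(c['rvec'],float))[0]; t=np.array(c['tvec'],float).ravel()
    p=np.linalg.solve(np.array(c['camera_matrix']),[uv[0],uv[1],1.]); return -R.T@t, R.T@p
def plane(c,uv,z):
    o,d=ray(c,uv); return o+d*(z-o[2])/d[2]
def tri(c1,a,c2,b):
    o1,d1=ray(c1,a);o2,d2=ray(c2,b)
    s=np.linalg.lstsq(np.c_[d1,-d2],o2-o1,rcond=None)[0]
    p,q=o1+d1*s[0],o2+d2*s[1]; return (p+q)/2,np.linalg.norm(p-q)
E
python3 - <<'E'
from h import *
a=cap('scene','a.png');b=cap('side','b.png')
for c in(a,b): print(ray(c,(320,240)))
s=env.state();print(s['time'],s['ee_pos'],s['orientation'],s['contact_force'])
E
```

```text
(array([ 0.07066974, -0.64085065,  0.69589423]), array([ 0.43410362,  0.63146122, -0.64266342]))
(array([0.36226259, 1.04648999, 0.71290619]), array([ 0.11825333, -0.83730963, -0.53379204]))
0.1 [0.21333552 0.61345046 0.22645975] [-2.89038413e-04  1.66636349e-01  9.86018027e-01 -8.32882709e-04] [-0.02959824 -0.02330612  0.57913954]
```

View pics/a.png

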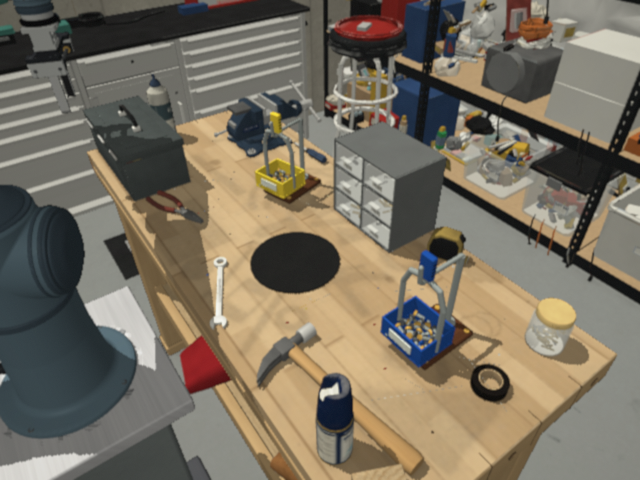

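View pics/b.png

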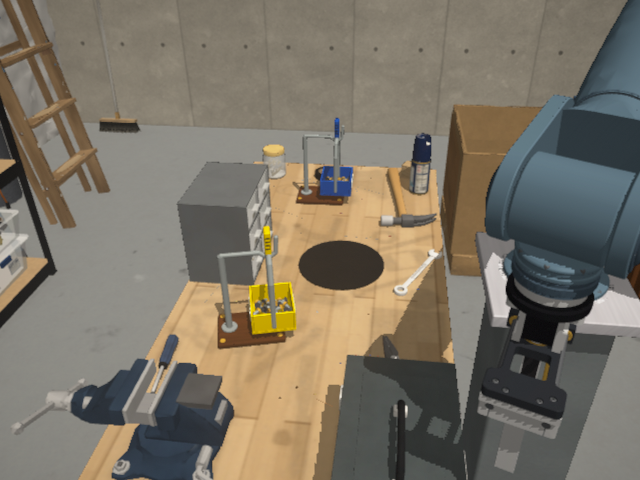

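Scene view: blue grip block ~(429,265), blue tray ~(418,330), mat ~(295,262), yellow caddy ~(280,175), cabinet behind the mat, spray can (335,420). Side view: blue block ~(338,130), tray (337,181), mat (341,265).

```bash
python3 - <<'E'
from h import *
a=cap('scene');b=cap('side')
def comps(c,lo,hi,box):
    h=cv2.cvtColor(c['image'],cv2.COLOR_RGB2HSV);m=cv2.inRange(h,lo,hi)
    z=np.zeros_like(m);x0,y0,x1,y1=box;z[y0:y1,x0:x1]=m[y0:y1,x0:x1]
    n,l,s,ce=cv2.connectedComponentsWithStats(z)
    return [(s[i],ce[i]) for i in range(1,n) if s[i][4]>25],z
A,_=comps(a,(105,120,40),(125,255,255),(370,240,470,375));B,_=comps(b,(105,120,40),(125,255,255),(300,105,365,210))
for r in A+B: print(r[0],r[1].round(1))
M=[comps(c,(0,0,0),(180,255,50),bx)[0] for c,bx in((a,(240,225,350,300)),(b,(290,235,390,295)))]
for c,m in zip((a,b),M):
    m=max(m,key=lambda r:r[0][4]);print('mat',m[0],plane(c,m[0][:2]+m[0][2:4]/2-.5,.004),plane(c,m[1],.004))
print('blk',tri(a,(429,265),b,(338,130)))
# cabinet top corners, spray can top, stand-foot corners
print('can',tri(a,(336,378),b,(424,136)),'cab',tri(a,(400,247),b,(190,280)),tri(a,(334,158),b,(268,165)))
for c,bx,n in((a,(370,235,490,380),'c1.png'),(b,(280,105,380,215),'c2.png')):
    x0,y0,x1,y1=bx; cv2.imwrite('pics/'+n,cv2.resize(c['image'][y0:y1,x0:x1,::-1],None,fx=5 if n=='c2.png' else 4,fy=5 if n=='c2.png' else 4,interpolation=cv2.INTER_CUBIC))
i=[cv2.imread('pics/'+n) for n in('c1.png','c2.png')]
i=[cv2.resize(k,None,fx=.78 if j==0 else .8,fy=.78 if j==0 else .8) for j,k in enumerate(i)]
H=max(k.shape[0] for k in i);cv2.imwrite('pics/c.png',np.hstack([cv2.copyMakeBorder(k,0,H-k.shape[0],0,0,0) for k in i]))
print([k.shape for k in i])
E
```

```text
[420 250  18  32 373] [428.4 264.2]
[402 297  37  29 495] [420.  310.2]
[ 381  308   74   59 1100] [418.2 339.5]
[335 118   4  19  71] [336.5 127.3]
[320 167  33  29 655] [335.4 182. ]
mat [ 252  233   87   60 4063] [0.45347724 0.01017433 0.004     ] [0.45353014 0.01078503 0.004     ]Traceback (most recent call last):
  File "<stdin>", line 12, in <module>
ValueError: max() iterable argument is empty
```

```bash
python3 - <<'E'
from h import *
a=cap('scene');b=cap('side')
m=np.zeros((480,640),np.uint8);m[235:295,290:390]=cv2.inRange(b['image'],(0,0,0),(75,75,75))[235:295,290:390]
y,x=np.nonzero(m);print('mat',plane(b,(x.mean(),y.mean()),.004),len(x))
print('blk',tri(a,(428.4,264.2),b,(337.3,127.5)))
print('can',tri(a,(336,378),b,(424,136)),'cab top near corner',tri(a,(388,187),b,(268,165)))
i=[cv2.resize(c['image'][y0:y1,x0:x1,::-1],None,fx=f,fy=f,interpolation=cv2.INTER_CUBIC) for c,(x0,y0,x1,y1),f in((a,(370,235,490,380),3.5),(b,(285,105,375,215),4))]
H=max(k.shape[0] for k in i);cv2.imwrite('pics/c.png',np.hstack([cv2.copyMakeBorder(k,0,H-k.shape[0],0,0,0) for k in i]))
print([k.shape for k in i])
E
```

```text
mat [0.46016593 0.03081545 0.004     ] 3212
blk (array([ 0.50418276, -0.29336806,  0.19696362]), np.float64(0.0026383986187869597))
can (array([ 0.28705847, -0.35039831,  0.16071391]), np.float64(0.0066823406376585685)) cab top near corner (array([ 0.62780632, -0.0763596 ,  0.17928892]), np.float64(0.019963617956287347))
[(508, 420, 3), (440, 360, 3)]
```

View pics/c.png

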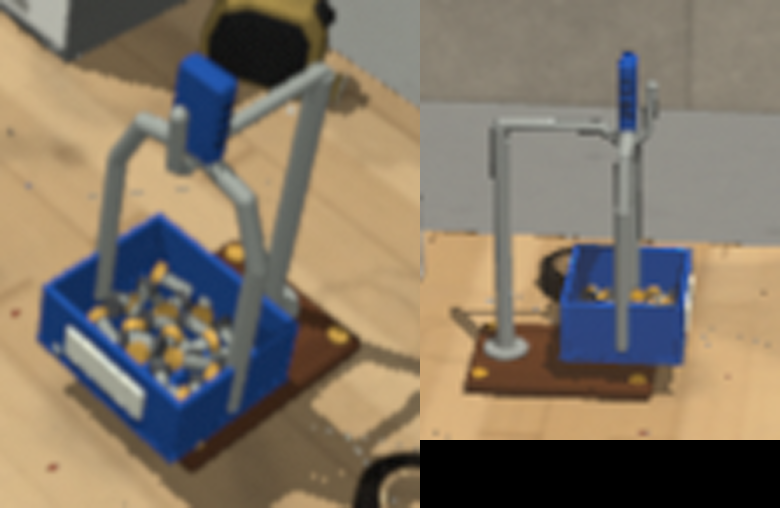

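Crops show: scene crop tray-top corners at (42,290),(160,215),(297,320),(180,408), post top (322,72), hook tip just robot-side of the block; side crop post top at (77,122).

```bash
python3 - <<'E'
from h import *
a=cap('scene');b=cap('side')
P=[plane(a,(370+x/3.5,235+y/3.5),.072)[:2] for x,y in((42,290),(160,215),(297,320),(180,408))]
P=np.array(P);print(P.round(4),P.mean(0))
for i in range(4):
    d=P[(i+1)%4]-P[i];print(np.hypot(*d).round(4),(np.degrees(np.arctan2(d[1],d[0]))).round(1))
print('post',tri(a,(370+322/3.5,235+72/3.5),b,(285+77/4,105+122/4)),plane(b,(341.5,264.5),.004))
Q=[plane(b,(285+x/4,105+y/4),.072)[:2] for x,y in((153,245),(272,250),(263,310),(142,302))]
Q=np.array(Q);print(Q.round(4),Q.mean(0))
for i in range(4):
    d=Q[(i+1)%4]-Q[i];print(np.hypot(*d).round(4),(np.degrees(np.arctan2(d[1],d[0]))).round(1))
E
```

```text
[[ 0.4587 -0.2541]
 [ 0.5381 -0.2518]
 [ 0.5427 -0.3382]
 [ 0.4632 -0.3423]] [ 0.50067791 -0.29662084]
0.0794 1.7
0.0865 -86.9
0.0796 -177.1
0.0883 92.9
post (array([ 0.5871086 , -0.29227111,  0.1714082 ]), np.float64(0.0014800641161428515)) [0.45893876 0.02945526 0.004     ]
[[ 0.5444 -0.3278]
 [ 0.4643 -0.3282]
 [ 0.4626 -0.2384]
 [ 0.5405 -0.2416]] [ 0.50295459 -0.28402309]
0.0801 -179.7
0.0898 91.1
0.0779 -2.4
0.0863 -87.4
```

send_rows --pt "0 0 -50 0 0 0 94" --pt "0 0 -100 0 0 -4 94" --pt "-20 -20 -140 0 0 -8 94" --pt "-348 -369 -170 0 0 -20.7 94" --pt "-348 -369 -170 0 0 -20.7 94" --pt "-348 -369 -170 0 0 -20.7 94" --pt "-348 -369 -170 0 0 -20.7 94" --pt "-348 -369 -170 0 0 -20.7 94" --pt "-348 -369 -170 0 0 -20.7 94" --pt "-348 -369 -170 0 0 -20.7 94"

```text
time: 1.4
ee_pos: [0.3684, 0.2676, 0.3897]
orientation: [0.0, -0.014, 1.0, 0.0]
contact_force: [0.9, -0.5, -0.4]
gripper_width: 0.094
finger_force: 0.0
```

send_rows --pt "-119 -564 -10 0 0 0 94" --pt "-119 -564 -10 0 0 0 94" --pt "-119 -564 -10 0 0 0 94" --pt "-119 -564 -10 0 0 0 94" --pt "-119 -564 -10 0 0 0 94" --pt "-119 -564 -10 0 0 0 94" --pt "-119 -564 -10 0 0 0 94" --pt "-119 -564 -10 0 0 0 94" --pt "-119 -564 -10 0 0 0 94" --pt "-119 -564 -10 0 0 0 94"

```text
time: 2.4
ee_pos: [0.4843, -0.219, 0.3982]
orientation: [0.0, -0.013, 1.0, -0.0]
contact_force: [0.4, 0.2, 0.4]
gripper_width: 0.0941
finger_force: 0.0
```

send_rows --pt "0 0 0 0 0 0 94" --pt "0 0 0 0 0 0 94" --pt "0 0 0 0 0 0 94"

```text
time: 2.7
ee_pos: [0.4843, -0.2159, 0.3983]
orientation: [0.0, -0.014, 1.0, 0.0]
contact_force: [0.5, -0.1, -0.5]
gripper_width: 0.0939
finger_force: 0.0
```

```bash
python3 - <<'E'
from h import *
c=cap('wrist','w.png');print(c['camera_matrix'],ray(c,(320,240)));s=env.state();print(s['ee_pos'],s['orientation'],s['q'])
E
```

```text
[[355.02351669   0.         315.47914687]
 [  0.         355.02351669 239.37020619]
 [  0.           0.           1.        ]] (array([ 0.41734848, -0.21809578,  0.55594847]), array([ 0.23057778,  0.01960125, -0.97294141]))
[ 0.48430251 -0.21557728  0.39845198] [ 3.31168729e-04 -1.40164938e-02  9.99901698e-01 -1.51703528e-04] [-6.32911444e-01 -1.28608167e-01  1.64180566e+00  1.57370414e-04
  1.62768378e+00 -2.23173268e+00]
```

View pics/w.png

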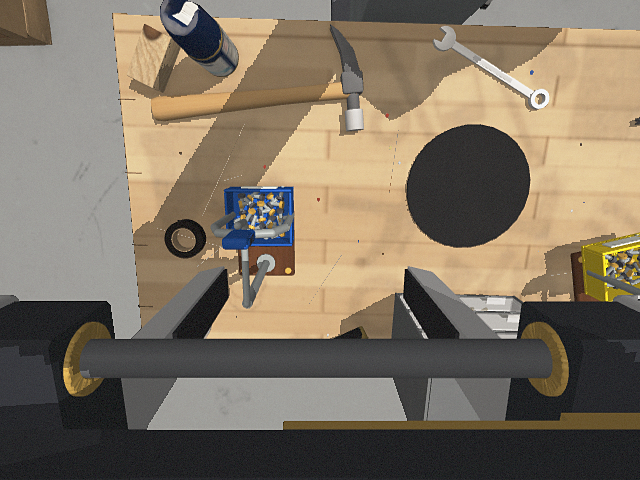

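Wrist view: blue block ~(238,240), hook bar running to post (250,300), mat centred ~(468,186), yellow caddy at right edge, can top-left.

```bash
cat >> h.py <<'E'
def wblue(c,box):
    x0,y0,x1,y1=box
    h=cv2.cvtColor(c['image'],cv2.COLOR_RGB2HSV);m=np.zeros((480,640),np.uint8)
    m[y0:y1,x0:x1]=cv2.inRange(h,(105,120,30),(125,255,255))[y0:y1,x0:x1]; return m
E
python3 - <<'E'
from h import *
c=cap('wrist')
# tray outline at z .072 and block
m=wblue(c,(205,170,310,270))
n,l,s,ce=cv2.connectedComponentsWithStats(m)
for i in range(1,n):
    if s[i][4]>20: print(s[i],ce[i])
g=np.zeros((480,640),np.uint8);g[110:260,390:545]=cv2.inRange(c['image'],(0,0,0),(60,60,60))[110:260,390:545]
k=max(cv2.findContours(g,0,1)[0],key=cv2.contourArea);e=cv2.fitEllipse(k);print(e,plane(c,e[0],.004))
i=cv2.resize(c['image'][180:310,205:310,::-1],None,fx=4.5,fy=4.5,interpolation=cv2.INTER_CUBIC);cv2.imwrite('pics/w2.png',i)
E
```

```text
[ 222  187   72   62 1912] [254.85251046 219.25156904]
[253 198   7  21  60] [255.93333333 206.86666667]
[244 205   5  11  30] [246.06666667 209.06666667]
[272 206   7  10  31] [275.41935484 209.58064516]
[263 212   6  12  40] [265.6 216.9]
((467.7023010253906, 185.37286376953125), (115.826416015625, 127.62271118164062), 47.22201919555664) [0.45547326 0.01835212 0.004     ]
```

View pics/w2.png

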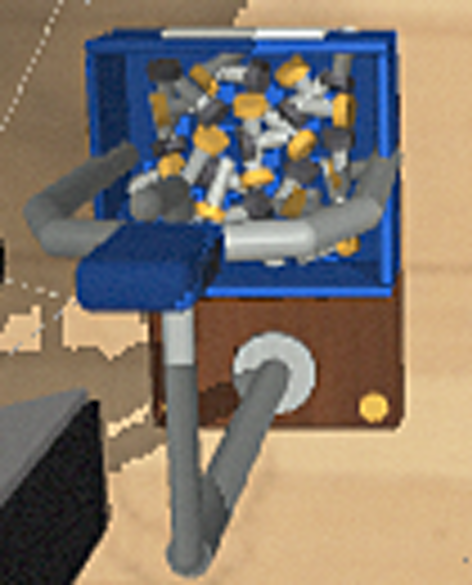

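Crop: block's top face is the lower dark band, centre ~(137,284) in crop → pixel (235.4,243.1); edges parallel to the image axes, so yaw is right.

```bash
python3 - <<'E'
from h import *
from scipy.spatial.transform import Rotation as R
c=cap('wrist');s=env.state()
p=plane(c,(235.4,243.1),.220);w,x,y,z=s['orientation'];r=R.from_quat([x,y,z,w])
print(p,plane(c,(205+240/4.5,180+165/4.5),.072))
for z in(.28,.199): print(r.inv().apply(np.array([p[0],p[1],z])-s['ee_pos'])*1000)
E
```

```text
[ 0.5026003  -0.29338798  0.22      ] [ 0.50161928 -0.2941816   0.072     ]
[-15.92976907 -78.29151166 118.61581443]
[-15.86163865 -78.24710992 199.61577361]
```

send_rows --pt "-16 -40 40 0 0 0 94" --pt "-16 -78 80 0 0 0 94" --pt "-16 -78 115 0 0 0 70" --pt "-16 -78 140 0 0 0 60" --pt "-16 -78 160 0 0 0 60" --pt "-16 -78 175 0 0 0 60" --pt "-16 -78 185 0 0 0 60" --pt "-16 -78 191 0 0 0 60" --pt "-16 -78 191 0 0 0 60" --pt "-16 -78 191 0 0 0 60"

```text
time: 3.85
ee_pos: [0.5029, -0.2946, 0.208]
orientation: [0.001, -0.013, 1.0, -0.001]
contact_force: [0.4, 0.1, -0.6]
gripper_width: 0.0602
finger_force: 0.0
```

```bash
python3 - <<'E'
from h import *
s=env.state();print(s['time'],s['ee_pos'],s['gripper_width'],s['contact_force'])
c=cap('wrist');b=cap('scene');a=c['image'][180:420,180:460];b=cv2.resize(b['image'][230:350,370:500],None,fx=2.7,fy=2.7)
a=cv2.resize(a,None,fx=1.4,fy=1.35)
H=324;cv2.imwrite('pics/g.png',np.hstack([a[:H],b[:H]])[:,:,::-1])
E
```

```text
3.85 [ 0.50285632 -0.29460202  0.20804784] 0.0601968193347993 [ 0.37768962  0.11403126 -0.60613092]
```

View pics/g.png

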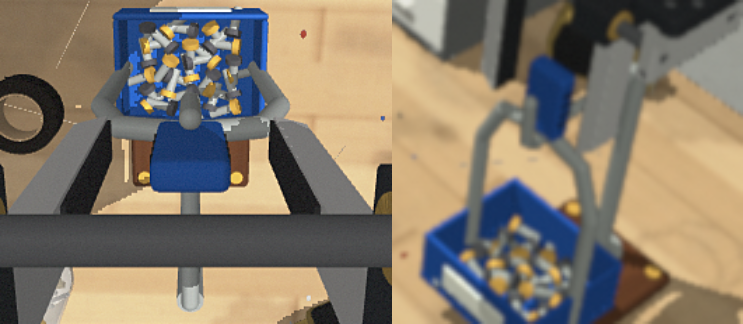

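The block is centred between the open fingers. Closing.

send_rows --pt "0 0 0 0 0 0 45" --pt "0 0 0 0 0 0 32" --pt "0 0 0 0 0 0 24" --pt "0 0 0 0 0 0 15" --pt "0 0 0 0 0 0 15" --pt "0 0 0 0 0 0 15" --pt "0 0 0 0 0 0 15" --newtons 35

```text
time: 4.65
ee_pos: [0.5024, -0.2945, 0.207]
orientation: [0.0, -0.013, 1.0, -0.0]
contact_force: [0.1, -1.1, -0.3]
gripper_width: 0.0256
finger_force: 35.0
```

send_rows --pt "0 0 -5 0 0 0 15" --pt "0 0 -12 0 0 0 15" --pt "0 0 -20 0 0 0 15" --pt "0 0 -30 0 0 0 15" --pt "0 0 -40 0 0 0 15" --pt "0 0 -50 0 0 0 15" --pt "0 0 -57 0 0 0 15" --pt "0 0 -60 0 0 0 15" --pt "0 0 -60 0 0 0 15" --pt "0 0 -60 0 0 0 15"

```text
time: 5.65
ee_pos: [0.5022, -0.2942, 0.2665]
orientation: [-0.0, -0.013, 1.0, 0.0]
contact_force: [0.1, 0.2, -3.0]
gripper_width: 0.0259
finger_force: 35.0
```

```bash
python3 - <<'E'
from h import *
s=env.state();print(s['time'],s['ee_pos'],s['gripper_width'],s['finger_force'],s['contact_force'])
c=cap('side');b=cap('scene');a=cv2.resize(c['image'][80:200,280:390],None,fx=3,fy=3);b=cv2.resize(b['image'][200:350,370:500],None,fx=2.4,fy=2.4)
cv2.imwrite('pics/l.png',np.hstack([a,b])[:,:,::-1])
E
```

```text
5.65 [ 0.50218212 -0.29420639  0.2665458 ] 0.025943090115420266 34.99881148338318 [ 0.11774953  0.2194599  -3.00825519]
```

View pics/l.png

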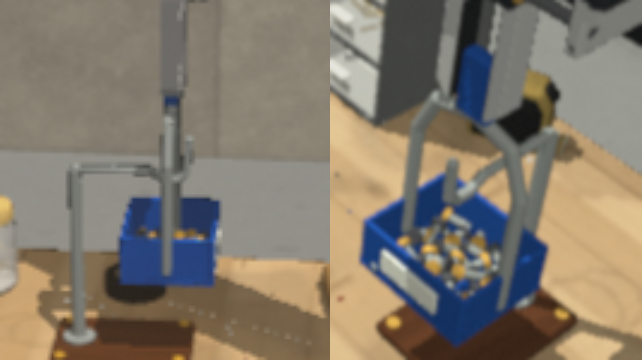

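Lifted 60 mm, arch above the tip, upright. Now out along -x.

send_rows --pt "4 0 0 0 0 0 15" --pt "12 0 0 0 0 0 15" --pt "22 0 0 0 0 0 15" --pt "34 1 0 0 0 0 15" --pt "46 1 0 0 0 0 15" --pt "58 1 0 0 0 0 15" --pt "68 2 0 0 0 0 15" --pt "76 2 0 0 0 0 15" --pt "80 2 0 0 0 0 15" --pt "80 2 0 0 0 0 15"

```text
time: 6.75
ee_pos: [0.422, -0.2945, 0.2671]
orientation: [0.0, -0.013, 1.0, -0.0]
contact_force: [-0.0, -0.5, -1.5]
gripper_width: 0.0256
finger_force: 35.0
```

send_rows --pt "0 8 0 0 0 0 15" --pt "0 24 0 0 0 0 15" --pt "0 48 0 0 0 0 15" --pt "-4 80 0 0 0 0 15" --pt "-8 112 0 0 0 0 15" --pt "-14 144 0 0 0 0 15" --pt "-20 176 0 0 0 0 15" --pt "-26 208 0 0 0 0 15" --pt "-32 240 0 0 0 0 15" --pt "-36 264 0 0 0 0 15"

```text
time: 7.75
ee_pos: [0.451, -0.0266, 0.267]
orientation: [0.0, -0.014, 1.0, 0.0]
contact_force: [0.5, 0.3, -2.6]
gripper_width: 0.026
finger_force: 35.0
```

send_rows --pt "-3 20 0 0 0 0 15" --pt "-5 34 0 0 0 0 15" --pt "-6 44 0 0 0 0 15" --pt "-6 48 0 0 0 0 15" --pt "-6 48 0 0 0 0 15" --pt "-6 48 0 0 0 0 15" --pt "-6 48 0 0 0 0 15"

```text
time: 8.45
ee_pos: [0.4561, 0.018, 0.267]
orientation: [-0.0, -0.013, 1.0, -0.0]
contact_force: [-1.0, -0.5, -3.0]
gripper_width: 0.0257
finger_force: 35.0
```

```bash
python3 - <<'E'
from h import *
s=env.state();print(s['time'],s['ee_pos'],s['gripper_width'],s['finger_force'],s['contact_force'])
c=cap('side');b=cap('scene');a=cv2.resize(c['image'][150:310,270:420],None,fx=2.2,fy=2.2);b=cv2.resize(b['image'][140:300,225:375],None,fx=2.2,fy=2.2)
cv2.imwrite('pics/m.png',np.hstack([a,b])[:,:,::-1])
E
```

```text
8.45 [0.45606651 0.01804887 0.26699472] 0.025656288092611276 34.998847246170044 [-1.04146187 -0.4539813  -3.03562813]
```

View pics/m.png

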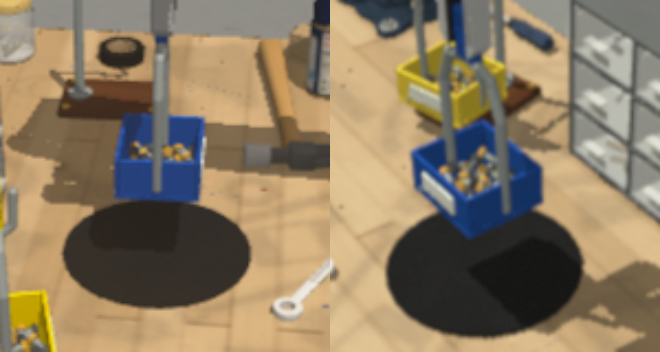

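Caddy hangs upright over the mat. Lowering, slowly at the end.

send_rows --pt "0 0 5 0 0 0 15" --pt "0 0 15 0 0 0 15" --pt "0 0 28 0 0 0 15" --pt "0 0 42 0 0 0 15" --pt "0 0 55 0 0 0 15" --pt "0 0 65 0 0 0 15" --pt "0 0 72 0 0 0 15" --pt "0 0 76 0 0 0 15" --pt "0 0 79 0 0 0 15" --pt "0 0 80 0 0 0 15"

```text
time: 9.55
ee_pos: [0.4562, 0.0185, 0.1871]
orientation: [0.0, -0.013, 1.0, -0.0]
contact_force: [0.1, 0.6, -2.7]
gripper_width: 0.0256
finger_force: 35.0
```

send_rows --pt "0 0 1 0 0 0 15" --pt "0 0 2 0 0 0 15" --pt "0 0 3 0 0 0 15" --pt "0 0 4 0 0 0 15" --pt "0 0 4 0 0 0 15"

```text
time: 10.05
ee_pos: [0.456, 0.0185, 0.1829]
orientation: [-0.0, -0.013, 1.0, 0.0]
contact_force: [0.2, 0.1, -2.9]
gripper_width: 0.0256
finger_force: 35.0
```

send_rows --pt "0 0 0.5 0 0 0 15" --pt "0 0 1 0 0 0 15" --pt "0 0 1.5 0 0 0 15" --pt "0 0 2 0 0 0 15" --pt "0 0 2 0 0 0 15"

```text
time: 10.55
ee_pos: [0.4561, 0.0185, 0.181]
orientation: [0.0, -0.013, 1.0, 0.0]
contact_force: [-0.2, 0.2, -2.6]
gripper_width: 0.0261
finger_force: 35.0
```

send_rows --pt "0 0 0.5 0 0 0 15" --pt "0 0 1 0 0 0 15" --pt "0 0 1.5 0 0 0 15" --pt "0 0 1.5 0 0 0 15"

```text
time: 10.95
ee_pos: [0.4565, 0.0185, 0.181]
orientation: [0.0, -0.013, 1.0, -0.0]
contact_force: [-3.0, -0.2, 7.7]
gripper_width: 0.0261
finger_force: 35.0
```

Touching the mat (+8 N). Release and rise.

send_rows --pt "0 0 -0.5 0 0 0 24" --pt "0 0 -1 0 0 0 28" --pt "0 0 -1 0 0 0 36" --pt "0 0 -1 0 0 0 50" --pt "0 0 -1 0 0 0 60" --pt "0 0 -1 0 0 0 60"

```text
time: 11.55
ee_pos: [0.4561, 0.0185, 0.1804]
orientation: [-0.0, -0.013, 1.0, 0.0]
contact_force: [0.3, -0.2, -0.3]
gripper_width: 0.0564
finger_force: 0.0
```

send_rows --pt "0 0 -5 0 0 0 60" --pt "0 0 -20 0 0 0 60" --pt "0 0 -40 0 0 0 60" --pt "0 0 -70 0 0 0 60" --pt "0 0 -100 0 0 0 60" --pt "0 0 -130 0 0 0 60" --pt "0 0 -150 0 0 0 60" --pt "0 0 -160 0 0 0 60" --pt "0 0 -160 0 0 0 60"

```text
time: 12.45
ee_pos: [0.4566, 0.0184, 0.3419]
orientation: [0.001, -0.013, 1.0, -0.0]
contact_force: [-0.1, -0.1, -0.2]
gripper_width: 0.0598
finger_force: 0.0
```

```bash
python3 - <<'E'
from h import *
s=env.state();print(s['time'],s['ee_pos'],s['gripper_width'],s['contact_force'])
c=cap('side');b=cap('scene');a=cv2.resize(c['image'][150:310,210:420],None,fx=1.8,fy=1.8);b=cv2.resize(b['image'][140:300,225:375],None,fx=1.8,fy=1.8)
cv2.imwrite('pics/f.png',np.hstack([a,b])[:,:,::-1])
E
```

```text
12.45 [0.45660638 0.01842827 0.34193926] 0.05979685082364184 [-0.0804228  -0.13598213 -0.17048877]
```

View pics/f.png

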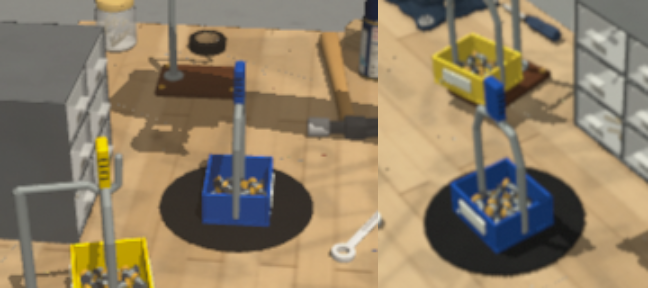

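The blue caddy stands upright at the mat's centre, the yellow one still hangs, and the gripper is clear.

```bash
python3 -c "
from station import env
print(env.hand_in())"
```

```text
the job is handed in; nothing more can be done
None
```

The blue caddy is off its hook and stands upright, released, near the middle of the mat, the yellow caddy still hangs on its hook, and the job is handed in at about 12.5 s; no verdict was returned.

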